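# Stand the yellow-flanged sensor in its potting cup

## Robot

A 6-joint arm with a two-finger parallel gripper is mounted at the origin on the work surface. World frame = base frame: x ahead of the robot, y to its left, z up, the work surface at z = 0. Lengths are in m, angles in rad, forces in N, time in s.
With the tool pointing down it reaches from about 0.375 to 0.9 m from the base axis. Payload 3.1 kg.
Tool frame: the origin (TCP) lies midway between the tips of the shut fingers; the grasp point (between the pads) lies 19 mm behind it; z points along the fingers, y is the line along which they close (so a half turn about z gives the same grasp; the last joint's range is limited). The gripper opens to 85 mm and grips with 20 to 120 N. Pads are 22 mm wide; open, the fingers measure 114 mm over their backs; the gripper's body (76 mm by 85 mm) begins 54 mm behind the grasp point. The pads swing forward as they close: fully open they stand 13 mm farther back than shut.
Start: joints at [0.978, 0.527, 1.433, -0, 1.181, -0.178], TCP at [0.252, 0.572, 0.201] pointing down, gripper open.
Joint ranges: [-3.08, 3.08], [-0.75, 2.2], [0.22, 2.44], [-1.43, 4.57], [0, 2.65], [-2.85, 2.85]. Speed limits (rad/s): [2.79, 2.79, 3.14, 3.14, 3.14, 3.14].

## Interface

Orientations are given as a unit quaternion [x, y, z, w].
In Python, from station import manip gives the robot as it stands.
- The arm moves only by the tool drive_tool, never from a script. Its argument "motion" is a list that holds one entry, the list of rows, each a list of 5 numbers: the finger opening in mm, from 0 to 85.4, then the shift along the tool's x, y, z in units of 30 mm (1.0 is 30 mm), then the turn about the tool's z in units of 8 degrees (1.0 is 8 degrees). In form: [[[fingers, x, y, z, yaw], ...]]. A call has 1 to 10 rows; each row is the pose to reach, as a shift and turn from the pose commanded when the call began, along the tool's axes at that moment; what a row does not reach only later rows make up. A row lasts 1/10 s, in which the tool goes at most 50 mm and 8.59 degrees, less where a joint would pass 70% of its speed; a pose out of reach is approached as far as the arm can. A call with a gripper value outside its range is refused whole. The fingers move at their own pace and stop on an object; "squeeze" is the grip in N (left out, the last holds). Time passes only in rows, so rows that repeat a pose let the fingers close. It gives the time, the measured TCP pose, the force, the opening and the grip force at its end, in the units of the state.
- manip.sense(): the state, without advancing time (a new reading comes with each control period).
- manip.snapshot(name): name is "side" or "top" or "wrist"; returns the picture (400x640x3 uint8, red, green, blue); there is no depth.
- manip.camera_model(name): a dict with "fov_y" (degrees; the focal length in pixels is half the picture's height over the tangent of half this angle, whatever the lens; pixels are square), "cx", "cy" (the principal point, pixels), "origin" and "orientation" of the camera in the world. Camera axes: x right, y up, looking along -z (the intrinsics and any distortion apply to the point x, -y, -z); pixel columns grow to the right and rows downward; lengths in m; the calibration is good to about 2 mm. A picture is of the moment at which its call begins: read the wrist's pose just before it. camera_model takes no time and is no camera call; for the wrist camera it gives the pose at the moment of the call.
- manip.sign_off(): hands the job in; it is judged then, once.
The state is a dict: "t": time; "q": joint angles; "qd": joint speeds; "tau": joint torques, N m; "tcp_pos": TCP position; "tool_rot": TCP orientation; "force": force on the tool from outside, world axes, zero at the start; "ft_torque": the same for the moment, N m; "finger_gap": opening from 0.0 (shut) to 1.0 (fully open); "gripper_force": force on a finger pad.
Only numpy, scipy, OpenCV 4.12 (cv2) and the standard library are available. Lean on these libraries where they do the work, as an engineer would, in place of code of your own. Each camera call takes 0.05 s, during which the arm holds its last target. There are 200 camera calls.

## Task

Take the tapered sensor with the yellow flange out of its sloping rest and stand it upright in the potting fixture with the yellow cup, lowered (not dropped) fully home so that its flange lies on the cup's rim, then let go. Leave the smaller red-flanged sensor lying in its own rest.

Things in the scene. Friction and masses are not known exactly. Their poses are not given: they have to be found in the camera images.
- yellow_sensor: Tapered aluminium part, 0.22 kg. Origin: centre of its foot; +z along its axis to the head. Taper dia. 16 (z=0) to 48 mm (z=65); yellow flange dia. 60, z=65-71; black head dia. 30, z=71-120: grip there. Starts in an open grey V rest (fixed, 120x70 mm), foot 26 mm up, leaning 30 deg, head towards the robot, head and flange clear of the rest; draw it out along its axis or upward.
- yellow_socket: Fixed fixture, 90 x 90 mm blue plates on posts, with a yellow conical cup open upward. Origin on the bench below the cup's centre, z up. Rim 78 mm above the origin, mouth 50 mm inside, 58 mm outside diameter, narrowing to match the yellow sensor with 1 mm clearance. Fully home: flange on the rim, foot 13 mm above this origin.
- red_sensor: Bystander: smaller tapered aluminium sensor, red flange (dia. 36 mm), black head (dia. 20 mm), 95 mm long, leaning 30 degrees in its own grey rest in the same way. Origin at the centre of its foot, +z towards the head. To be left where it is.
- red_socket: Bystander: fixed fixture, 90 x 90 mm blue plates, 63 mm tall, with a red, narrower cup (mouth 30 mm inside diameter) that fits only the red sensor. Origin on the bench below the cup's centre. Stays empty.

How it is judged:
By the outcome, as a careful person would: the job done as asked, in the order asked, and still so for the second after the job is handed in, with the robot touching nothing.
It also fails if it takes over 38 s, if anything falls off the work surface, if the arm or the gripper's body presses on something with over 40 N, if the wrist force passes 120 N, or if a joint passes its speed limit or range.

## Working session

There is one attempt and no reset: what is moved stays moved. The work goes in short steps, Python scripts to look and compute and a tool call to move; the robot and the scene stay as the last step left them, time stands still between calls to the robot, and variables do not carry over. Pictures are saved under pics/ and viewed, at most 10 in all, crops included, and the job is handed in when it is done.

Besides the shell and the picture viewer there is one more tool, called after ">>>" in YAML: its name, and indented under it one key for each argument. drive_tool: Moves the arm, as the interface text tells. Its arguments: {"type":"object","properties":{"motion":{"type":"array","items":{"type":"array","items":{"type":"array","items":{"type":"number"}}}},"squeeze":{"type":"number"}},"required":["motion"]}

```bash
ls; mkdir -p pics; python3 - <<'E'
from station import manip
import cv2,json
s=manip.sense();print(s)
for n in("side","top","wrist"):
    print(n,manip.camera_model(n))
for n in("side","top"):
    cv2.imwrite(f"pics/{n}0.png",manip.snapshot(n)[:,:,::-1])
E
```

```text
pics
{'t': 0.0, 'q': array([ 9.77478068e-01,  5.28482765e-01,  1.43393988e+00, -3.59760010e-05,
        1.18140385e+00, -1.78506078e-01]), 'qd': array([-0.00156009, -0.00030993, -0.00024713,  0.00013804, -0.00078532,
        0.00132753]), 'tau': array([-6.93873972e-05, -4.42359674e+01, -1.78025115e+01, -1.67334751e-04,
        8.23192036e-03, -2.40115170e-06]), 'tcp_pos': array([0.25141444, 0.57132106, 0.20001156]), 'tool_rot': array([ 2.05915449e-01,  9.78569149e-01, -1.04103408e-03, -4.05001659e-04]), 'force': array([0.01817494, 0.41805554, 0.80376155]), 'ft_torque': array([ 0.03307218,  0.0673369 , -0.0083699 ]), 'gripper_force': 0.0, 'finger_gap': 0.9995279564905641}
side {'fov_y': 43.536609147768665, 'cx': 319.77622342683895, 'cy': 200.31184418387784, 'origin': array([ 0.50761642, -0.76436492,  0.89392573]), 'orientation': array([ 0.35820573, -0.01237248, -0.03335227,  0.93296474])}
top {'fov_y': 49.1036306805288, 'cx': 321.096447427575, 'cy': 208.53456041763417, 'origin': array([ 5.08233805e-01, -2.19300742e-04,  9.75208851e-01]), 'orientation': array([-0.01843992,  0.02101574,  0.71188943, -0.70173481])}
wrist {'fov_y': 64.26802802566422, 'cx': 320.88951085988833, 'cy': 200.6482649927035, 'origin': array([0.17475504, 0.60599762, 0.37380193]), 'orientation': array([-0.1383071 , -0.08919498,  0.53855519,  0.82636173])}
```

View pics/top0.png

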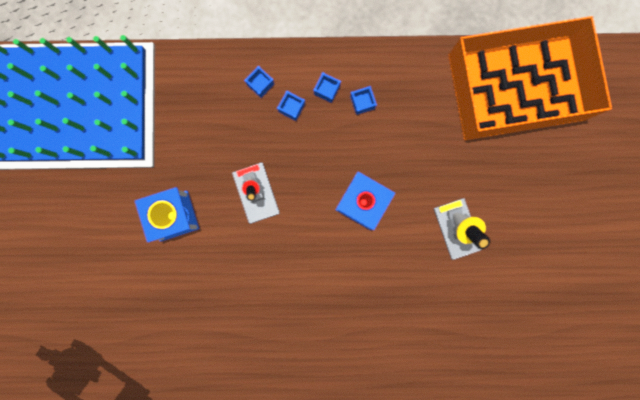

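View pics/side0.png

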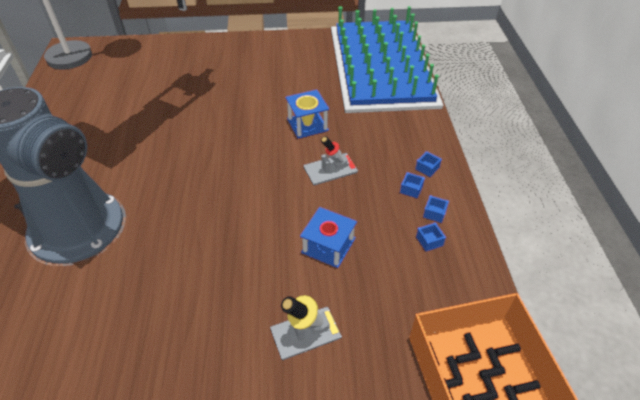

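```bash
cat > lib.py <<'E'
import numpy as np, cv2
from scipy.spatial.transform import Rotation as R
from scipy.optimize import minimize
def proj(c,P):
    f=200/np.tan(np.radians(c["fov_y"])/2)
    p=R.from_quat(c["orientation"]).inv().apply(np.atleast_2d(P)-c["origin"])
    return np.c_[c["cx"]-f*p[:,0]/p[:,2], c["cy"]+f*p[:,1]/p[:,2]]
def onplane(c,uv,z):
    f=200/np.tan(np.radians(c["fov_y"])/2)
    d=R.from_quat(c["orientation"]).apply([(uv[0]-c["cx"])/f,-(uv[1]-c["cy"])/f,-1])
    return c["origin"]+d*(z-c["origin"][2])/d[2]
t=np.linspace(0,2*np.pi,48,endpoint=False)
def disc(r,z): return np.c_[r*np.cos(t),r*np.sin(t),0*t+z]
def sensor(p):  # x,y,az,lean ; foot z .026
    a=p[2];l=p[3]; ax=np.array([np.sin(l)*np.cos(a),np.sin(l)*np.sin(a),np.cos(l)])
    e=np.array([-np.sin(a),np.cos(a),0]); n=np.cross(e,ax)
    return np.array([p[0],p[1],.026]), np.c_[n,e,ax]
def hulls(c,p,parts):
    o,M=sensor(p); out=[]
    for q in parts:
        uv=proj(c,np.vstack([disc(*d) for d in q])@M.T+o)
        out.append(cv2.convexHull(uv.astype(np.float32))[:,0])
    return out
FL=[(.030,.065),(.030,.071)];HD=[(.015,.071),(.015,.120)]
def raster(c,p,S=8,box=None):
    x0,y0,w,h=box; m=np.zeros((h*S,w*S),np.uint8)
    for k in hulls(c,p,[FL,HD]):
        cv2.fillConvexPoly(m,np.round((k-[x0-.5,y0-.5])*S-.5).astype(np.int32),255)
    return cv2.resize(m,(w,h),interpolation=cv2.INTER_AREA)/255.
def yellow(im):
    h=cv2.cvtColor(im,cv2.COLOR_RGB2HSV); return cv2.inRange(h,(22,120,90),(38,255,255))
E
python3 - <<'E'
from lib import *
from station import manip
C={n:manip.camera_model(n) for n in("top","side")}
I={n:cv2.imread(f"pics/{n}0.png")[:,:,::-1].copy() for n in C}
# socket
for n in C:
    k,l,s,ce=cv2.connectedComponentsWithStats(yellow(I[n]))
    for i in range(1,k):
        if s[i,4]>15: print(n,s[i],ce[i])
m=yellow(I["top"]);m[:,:140]=0;m[:,185:]=0
h=cv2.convexHull(cv2.findNonZero(m)); (e,ax,an)=cv2.fitEllipse(h); print("rim ell",e,ax,onplane(C["top"],e,.078))
m=yellow(I["side"]);k,l,s,ce=cv2.connectedComponentsWithStats(m)
# sensor masks: yellow comp + dark pixels near
seg={}
boxes={"top":(445,205,55,55),"side":(270,285,60,55)}
for n,b in boxes.items():
    x,y,w,hh=b; c=I[n][y:y+hh,x:x+w]
    cv2.imwrite(f"pics/c_{n}.png",cv2.resize(c[:,:,::-1],None,fx=7,fy=7,interpolation=cv2.INTER_NEAREST))
a=cv2.imread("pics/c_top.png");b=cv2.imread("pics/c_side.png");d=I["side"][85:140,280:335,::-1]
d=cv2.resize(d,None,fx=7,fy=7,interpolation=cv2.INTER_NEAREST)[:385,:]
cv2.imwrite("pics/crops.png",cv2.resize(np.hstack([a[:385],b[:385],d]),None,fx=.66,fy=.66))
E
```

```text
top [148 201  28  27 601] [161.4359401  214.15141431]
top [439 201  23  11 118] [449.86440678 206.06779661]
top [456 217  30  27 423] [468.76595745 228.19858156]
side [297  97  20  12 189] [306.60846561 102.44444444]
side [303 115  10  10  67] [307.46268657 119.26865672]
side [288 295  30  34 510] [304.73333333 312.67058824]
side [326 312  11  21  68] [331.29411765 323.22058824]
rim ell (161.47415161132812, 214.176513671875) (26.931447982788086, 27.939077377319336) [0.55142404 0.32328959 0.078     ]
```

View pics/crops.png

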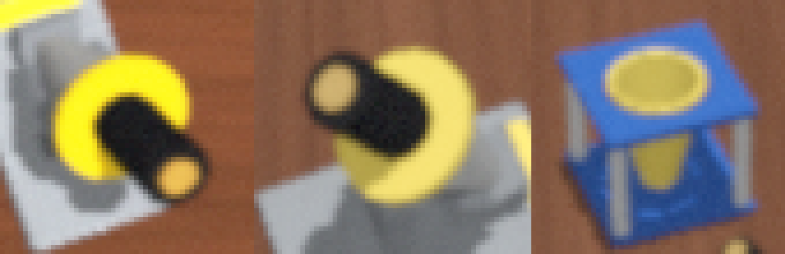

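```bash
python3 - <<'E'
from lib import *
from station import manip
C={n:manip.camera_model(n) for n in("top","side")}
I={n:cv2.imread(f"pics/{n}0.png")[:,:,::-1].copy() for n in C}
P=onplane(C["top"],(161.47,214.18),.078); print("rim",P,"side pred",proj(C["side"],P),"meas",onplane(C["side"],(306.6,102.6),.078))
boxes={"top":(450,210,50,48),"side":(278,285,48,50)}
G={}
for n,(x,y,w,h) in boxes.items():
    v=I[n][y:y+h,x:x+w]; m=(yellow(v)>0)|(v.max(2)<55)
    k,l,s,ce=cv2.connectedComponentsWithStats(m.astype(np.uint8)); m=(l==1+np.argmax(s[1:,4])).astype(np.uint8)
    cs,_=cv2.findContours(m,cv2.RETR_EXTERNAL,cv2.CHAIN_APPROX_NONE); cv2.drawContours(m,cs,-1,1,-1); G[n]=m.astype(float)
def cost(p,names=("top","side")): return sum(np.abs(raster(C[n],p,box=boxes[n])-G[n]).sum() for n in names)
p0=[.49,-.27,np.radians(225),np.radians(30)]
for free,names in((3,("top","side")),(4,("top","side")),(3,("top",)),(3,("side",))):
    f=lambda q:cost(list(q)+p0[free:],names)
    best=min((minimize(f,[x,y,a]+p0[3:free],method="Nelder-Mead",options=dict(initial_simplex=None,xatol=1e-5,fatol=.01,maxiter=600)) for x in(.47,.5) for y in(-.31,-.28) for a in(3.4,4.0)),key=lambda r:r.fun)
    q=list(best.x)+p0[free:]; o,M=sensor(q)
    print(names,best.fun,[G[n].sum() for n in names],"foot",o.round(4),"az,lean",np.degrees(q[2:]).round(1),"z98",(o+.098*M[:,2]).round(4),"end",(o+.12*M[:,2]).round(4))
    for n in C: print(n,"end px",proj(C[n],o+.12*M[:,2]).round(1))
E
```

```text
rim [0.55141701 0.32329804 0.078     ] side pred [[307.39796554 101.8147816 ]] meas [0.54911353 0.32004012 0.078     ]
('top', 'side') 378.9098039215686 [np.float64(644.0), np.float64(757.0)] foot [ 0.5417 -0.2959  0.026 ] az,lean [197.6  30. ] z98 [ 0.495  -0.3107  0.1109] end [ 0.4845 -0.314   0.1299]
top end px [[482.6 243. ]]
side end px [[288.3 303.5]]
('top', 'side') 375.08627450980396 [np.float64(644.0), np.float64(757.0)] foot [ 0.5381 -0.2927  0.026 ] az,lean [204.9  28.2] z98 [ 0.4962 -0.3122  0.1124] end [ 0.4868 -0.3165  0.1318]
top end px [[484.3 241.8]]
side end px [[289.6 304.2]]
('top',) 159.77254901960782 [np.float64(644.0)] foot [ 0.5431 -0.2993  0.026 ] az,lean [192.5  30. ] z98 [ 0.4953 -0.3099  0.1109] end [ 0.4846 -0.3123  0.1299]
top end px [[481.7 243. ]]
side end px [[288.3 302.7]]
('side',) 142.33725490196076 [np.float64(757.0)] foot [ 0.5254 -0.2765  0.026 ] az,lean [237.7  30. ] z98 [ 0.4992 -0.3179  0.1109] end [ 0.4933 -0.3272  0.1299]
top end px [[489.3 238.3]]
side end px [[293.7 310. ]]
```

```bash
python3 - <<'E'
from lib import *
from station import manip
from scipy.optimize import least_squares
C={n:manip.camera_model(n) for n in("top","side")}
obs={("top",.12):(484.2,243.3),("side",.12):(288.0,304.3),("top",.069):(471.2,230.3),("side",.069):(302.8,311.8)}
for free in(3,4):
    def f(p):
        o,M=sensor(list(p)+[np.radians(30)][:4-len(p)]); return np.concatenate([(proj(C[n],o+z*M[:,2])[0]-v) for (n,z),v in obs.items()])
    r=least_squares(f,[.5,-.28,3.9,.52][:free],x_scale=[.01,.01,.1,.1][:free]); p=list(r.x)+[np.radians(30)][:4-free]; o,M=sensor(p)
    print(o.round(4),np.degrees(p[2:]).round(1),"z100",(o+.1*M[:,2]).round(4),r.fun.round(1))
# rest yellow stripe and base azimuth cue
I=cv2.imread("pics/top0.png")[:,:,::-1].copy()
m=yellow(I);m[214:]=0;m[:,:430]=0
(c,s,a)=cv2.minAreaRect(cv2.findNonZero(m)); bx=cv2.boxPoints((c,s,a)); print("stripe",c,s,a,[onplane(C["top"],b,.01)[:2].round(3) for b in bx])
E
```

```text
[ 0.541  -0.2963  0.026 ] [199.3  30. ] z100 [ 0.4938 -0.3128  0.1126] [-0.5 -0.3  0.3  0.3 -0.2  0.4 -0.2  0.4]
[ 0.5409 -0.2963  0.026 ] [199.3  29.9] z100 [ 0.4938 -0.3128  0.1127] [-0.5 -0.3  0.3  0.2 -0.2  0.4 -0.2  0.4]
stripe (450.0500183105469, 206.15000915527344) (5.375871181488037, 22.135942459106445) 71.56505584716797 [array([ 0.562, -0.264]), array([ 0.576, -0.311]), array([ 0.565, -0.314]), array([ 0.55 , -0.268])]
```

The top view shows the yellow flange at about (471,230) and the head end at (484,243). The side view shows them at (303,312) and (288,304). The fit has under 0.5 px residual, a 30° lean and an azimuth of 199°. The yellow cup is at about (161,214) in the top view, roughly (0.550, 0.322) in the world.

>>> drive_tool:
  motion:
    - [[85, -11.2, -4.9, 0, 8.5], [85, -11.2, -4.9, 0, 8.5], [85, -11.2, -4.9, 0, 8.5], [85, -11.2, -4.9, 0, 8.5], [85, -11.2, -4.9, 0, 8.5], [85, -11.2, -4.9, 0, 8.5], [85, -11.2, -4.9, 0, 8.5], [85, -11.2, -4.9, 0, 8.5], [85, -11.2, -4.9, 0, 8.5], [85, -11.2, -4.9, 0, 8.5]]

```text
t: 1.1
tcp_pos: [0.4994, 0.3019, 0.2005]
tool_rot: [0.717, 0.697, -0.001, -0.001]
force: [0.1, 0.9, 0.1]
finger_gap: 0.995
gripper_force: 0.0
```

```bash
cat >> lib.py <<'E'
def plan(target,yang=None):
    from station import manip
    s=manip.sense(); M=R.from_quat(s["tool_rot"]); ya=M.as_matrix()[:,1]
    a=np.degrees(np.arctan2(ya[1],ya[0])); d=np.array(target)-s["tcp_pos"]
    print("t",s["t"],"tcp",s["tcp_pos"].round(4),"yang",a.round(2),"F",s["force"].round(1),"gap",round(s["finger_gap"]*85.4,1),"grip",s["gripper_force"],"qd",s["q"].round(2))
    print("units",(M.inv().apply(d)/.03).round(2),"yaw",None if yang is None else round((a-yang)/8,2))
E
python3 -c "
from lib import *
plan([.494,-.313,.2],-70.7)"
```

```text
t 1.1 tcp [0.4994 0.3019 0.2005] yang -1.68 F [0.1 0.9 0.1] gap 85.0 grip 0.0 qd [0.35 0.47 1.54 0.   1.13 0.38]
units [-2.049e+01  4.200e-01  2.000e-02] yaw 8.63
```

```bash
python3 - <<'E'
from lib import *
from station import manip
c=manip.camera_model("wrist"); im=manip.snapshot("wrist"); cv2.imwrite("pics/w1.png",im[:,:,::-1])
k,l,s,ce=cv2.connectedComponentsWithStats(yellow(im))
for i in range(1,k):
    if s[i,4]>60:
        h=cv2.convexHull(cv2.findNonZero((l==i).astype(np.uint8)));e=cv2.fitEllipse(h)
        print(s[i],e,onplane(c,e[0],.078).round(4))
print(proj(c,[.5503,.3217,.078]))
E
```

```text
[ 344  129   61   59 2837] ((373.8437805175781, 158.03634643554688), (58.56575393676758, 61.338157653808594), 53.895912170410156) [0.5496 0.3256 0.078 ]
[[374.5260612  162.08590442]]
```

View pics/w1.png

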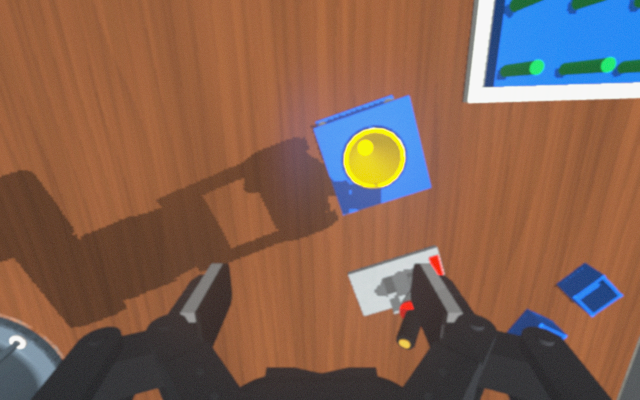

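>>> drive_tool:
  motion:
    - [[85, -20.5, 0.4, 0, 8.6], [85, -20.5, 0.4, 0, 8.6], [85, -20.5, 0.4, 0, 8.6], [85, -20.5, 0.4, 0, 8.6], [85, -20.5, 0.4, 0, 8.6], [85, -20.5, 0.4, 0, 8.6], [85, -20.5, 0.4, 0, 8.6], [85, -20.5, 0.4, 0, 8.6], [85, -20.5, 0.4, 0, 8.6], [85, -20.5, 0.4, 0, 8.6]]

```text
t: 2.15
tcp_pos: [0.4944, -0.1978, 0.2011]
tool_rot: [0.985, 0.171, 0.0, -0.0]
force: [1.1, -0.8, -0.0]
finger_gap: 0.997
gripper_force: 0.0
```

```bash
python3 -c "
from lib import *
plan([.494,-.313,.2],-70.7)"
```

```text
t 2.15 tcp [ 0.4944 -0.1978  0.2011] yang -70.32 F [ 1.1 -0.8 -0. ] gap 85.1 grip 0.0 qd [-0.59  0.4   1.66  0.    1.07  0.64]
units [-1.31  3.61  0.04] yaw 0.05
```

The wrist view shows the cup rim ellipse centred at (374,158), which matches the top-camera estimate to about 3 mm. The red sensor is at about (405,320).

```bash
python3 - <<'E'
from lib import *
from station import manip
c=manip.camera_model("wrist"); im=manip.snapshot("wrist"); cv2.imwrite("pics/w2.png",im[:,:,::-1])
o,M=sensor([.541,-.2963,np.radians(199.3),np.radians(30)])
for z in(0,.071,.12): print(proj(c,o+z*M[:,2]).round(1))
E
```

```text
[[419.3 161.1]]
[[434.1 210.5]]
[[447.2 254.4]]
```

View pics/w2.png

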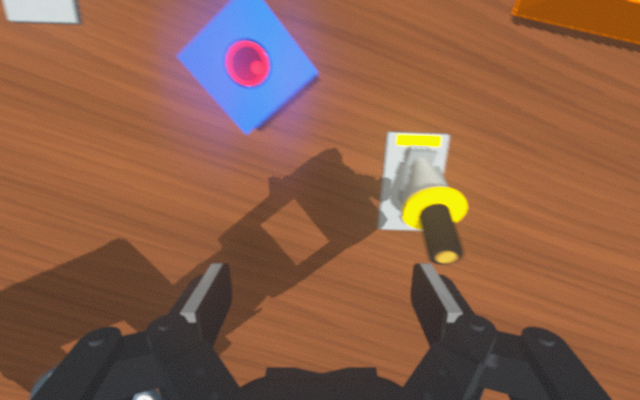

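The wrist view shows the head end at (446,256) and the flange at (435,206). That is within 2 px of my prediction, so I go in for the grasp.

>>> drive_tool:
  motion:
    - [[85, -1.3, 3.6, 0, 0], [85, -1.3, 3.6, 0, 0], [85, -1.3, 3.6, 0, 0], [85, -1.3, 3.6, 1, 0], [85, -1.3, 3.6, 2, 0], [85, -1.3, 3.6, 2.6, 0], [85, -1.3, 3.6, 3.2, 0], [85, -1.3, 3.6, 3.5, 0], [85, -1.3, 3.6, 3.5, 0]]

```text
t: 3.1
tcp_pos: [0.4933, -0.3103, 0.0948]
tool_rot: [0.985, 0.17, -0.001, -0.001]
force: [-0.1, 0.8, -1.0]
finger_gap: 0.997
gripper_force: 0.0
```

```bash
python3 - <<'E'
from lib import *
from station import manip
plan([.494,-.313,.090],-70.7)
cv2.imwrite("pics/w3.png",manip.snapshot("wrist")[200:,100:540,::-1])
E
```

```text
t 3.1 tcp [ 0.4933 -0.3103  0.0948] yang -70.42 F [-0.1  0.8 -1. ] gap 85.2 grip 0.0 qd [-0.75  0.61  1.63  0.    0.9   0.48]
units [-0.01  0.09  0.16] yaw 0.04
```

View pics/w3.png

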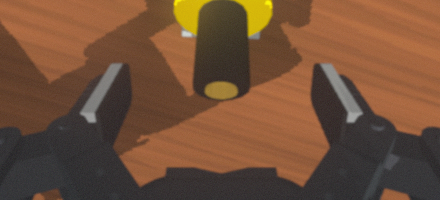

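The head is centred between the pads (221, against a finger midpoint of 220). Next I close, then lift gently.

>>> drive_tool:
  motion:
    - [[85, 0, 0.05, 0.1, 0], [60, 0, 0.05, 0.1, 0], [35, 0, 0.05, 0.1, 0], [10, 0, 0.05, 0.1, 0], [10, 0, 0.05, 0.1, 0], [10, 0, 0.05, 0.1, 0], [10, 0, 0.05, 0.1, 0], [10, 0, 0.05, 0.1, 0]]
  squeeze: 35

```text
t: 3.95
tcp_pos: [0.4938, -0.314, 0.0934]
tool_rot: [0.986, 0.169, -0.0, -0.0]
force: [-2.2, 1.8, 5.4]
finger_gap: 0.32
gripper_force: 34.4
```

>>> drive_tool:
  motion:
    - [[10, 0, 0, -0.3, 0], [10, 0, 0, -0.8, 0], [10, 0, 0, -1.4, 0], [10, 0, 0, -2, 0], [10, 0, 0, -2.7, 0], [10, 0, 0, -3.4, 0], [10, 0, 0, -4.1, 0], [10, 0, 0, -4.5, 0], [10, 0, 0, -4.5, 0]]

```text
t: 4.85
tcp_pos: [0.495, -0.315, 0.2296]
tool_rot: [0.986, 0.169, 0.001, 0.002]
force: [-0.8, -0.4, -2.1]
finger_gap: 0.32
gripper_force: 36.3
```

```bash
python3 - <<'E'
from lib import *
from station import manip
plan([.494,-.313,.2],-70.7)
cv2.imwrite("pics/s4.png",cv2.resize(manip.snapshot("side")[150:400,180:430,::-1],None,fx=2.4,fy=2.4))
E
```

```text
t 4.85 tcp [ 0.495  -0.315   0.2296] yang -70.56 F [-0.8 -0.4 -2.1] gap 27.3 grip 36.29956841468811 qd [-0.76  0.44  1.5  -0.    1.19  0.47]
units [-0.01 -0.08  0.99] yaw 0.02
```

View pics/s4.png

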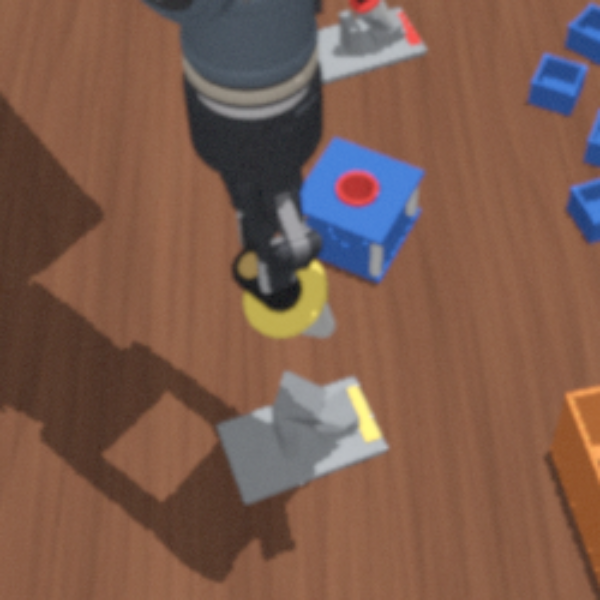

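The sensor is held, still leaning about 30°, and the rest is empty. I carry it to the cup next. There the cup wall will turn it upright by pivoting it between the pads.

>>> drive_tool:
  motion:
    - [[10, 0.2, -0.6, 0, 0], [10, 0.7, -1.8, 0, 0], [10, 1.2, -3.1, 0, 0], [10, 1.7, -4.5, 0, 0], [10, 2.2, -5.8, 0, 0], [10, 2.7, -7.2, 0, 0], [10, 3.3, -8.6, 0, 0], [10, 3.8, -9.9, 0, 0], [10, 4.3, -11.3, 0, 0], [10, 4.8, -12.6, 0, 0]]

```text
t: 5.9
tcp_pos: [0.5017, 0.0931, 0.2266]
tool_rot: [0.986, 0.169, -0.002, -0.001]
force: [0.1, 0.6, -3.7]
finger_gap: 0.321
gripper_force: 36.5
```

>>> drive_tool:
  motion:
    - [[10, 0.5, -1.3, 0, 0], [10, 1.0, -2.6, 0, 0], [10, 1.5, -3.9, 0, 0], [10, 2.0, -5.2, 0, 0], [10, 2.4, -6.2, 0, 0], [10, 2.6, -6.8, 0, 0], [10, 2.6, -6.8, 0, 0], [10, 2.6, -6.8, 0, 0]]

```text
t: 6.7
tcp_pos: [0.5078, 0.3085, 0.2264]
tool_rot: [0.986, 0.17, -0.002, 0.001]
force: [0.3, -0.3, -2.9]
finger_gap: 0.316
gripper_force: 36.6
```

```bash
python3 - <<'E'
from lib import *
from station import manip
plan([.5113,.3094,.125],-70.56)
a=manip.snapshot("side")[20:180,240:400,::-1]; b=manip.snapshot("top")[140:300,90:250,::-1]
cv2.imwrite("pics/s5.png",cv2.resize(np.hstack([a,b]),None,fx=2.5,fy=2.5))
E
```

```text
t 6.7 tcp [0.5078 0.3085 0.2264] yang -70.47 F [ 0.3 -0.3 -2.9] gap 27.0 grip 36.64242446422577 qd [ 0.36  0.46  1.48 -0.    1.21  1.59]
units [0.13 0.01 3.38] yaw 0.01
```

View pics/s5.png

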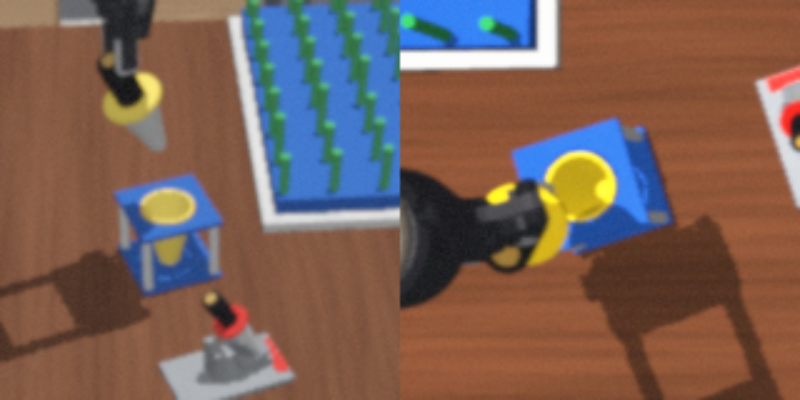

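Both views show the sensor held and leaning over the cup, with the foot at about (304,79) and the flange at (293,59) in the side picture. I compare these with the prediction before lowering.

```bash
python3 - <<'E'
from lib import *
from station import manip
c=manip.camera_model("side"); s=manip.sense(); X=R.from_quat(s["tool_rot"]).as_matrix()[:,0]
g=s["tcp_pos"]+[0,0,.0195]
for th in(10,20,30):
    th=np.radians(th); ax=-X*np.sin(th)+np.array([0,0,np.cos(th)])
    print(np.degrees(th),[proj(c,g-(.1-z)*ax).round(1)[0] for z in(0,.068,.12)],(g-.1*ax).round(4))
E
```

```text
10.0 [array([296.8,  82.2]), array([291.3,  60.1]), array([286.8,  41.9])] [0.5251 0.3134 0.1481]
20.0 [array([302.8,  79.2]), array([293.3,  59.1]), array([285.5,  42.6])] [0.541  0.319  0.1525]
29.999999999999996 [array([308.5,  75.3]), array([295.2,  57.8]), array([284.3,  43.4])] [0.5559 0.3242 0.1599]
```

>>> drive_tool:
  motion:
    - [[10, 0.2, 0, 0, 0], [10, 0.4, 0, 0.5, 0], [10, 0.4, 0, 1.2, 0], [10, 0.4, 0, 1.8, 0], [10, 0.4, 0, 2.3, 0], [10, 0.4, 0, 2.6, 0], [10, 0.4, 0, 2.8, 0], [10, 0.4, 0, 3.0, 0], [10, 0.4, 0, 3.1, 0], [10, 0.4, 0, 3.1, 0]]

```text
t: 7.8
tcp_pos: [0.5212, 0.3126, 0.1349]
tool_rot: [0.986, 0.169, -0.0, -0.0]
force: [0.2, 0.6, -2.4]
finger_gap: 0.319
gripper_force: 36.5
```

```bash
python3 - <<'E'
from lib import *
from station import manip
plan([.550,.323,.1365])
a=manip.snapshot("side")[20:140,240:400,::-1]
cv2.imwrite("pics/s6.png",cv2.resize(a,None,fx=4,fy=4))
E
```

```text
t 7.8 tcp [0.5212 0.3126 0.1349] yang -70.57 F [ 0.2  0.6 -2.4] gap 27.2 grip 36.527103781700134 qd [0.36 0.58 1.54 0.   1.02 1.59]
units [ 1.02 -0.01 -0.05] yaw None
```

View pics/s6.png

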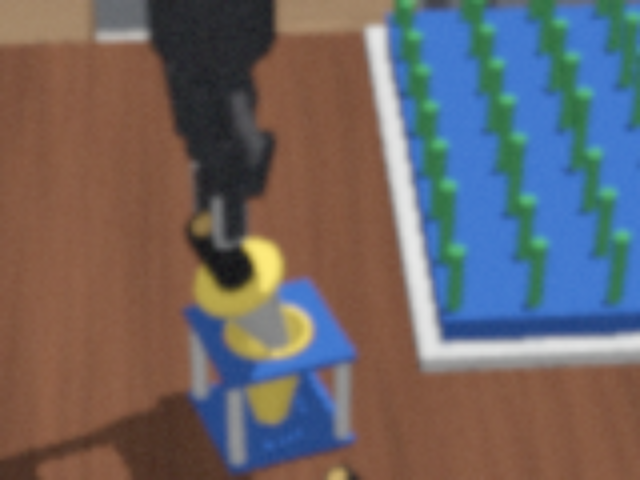

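The foot is inside the cup mouth and touching nothing. Next I push it across against the far wall so that the cone pivots flush with it.

>>> drive_tool:
  motion:
    - [[10, 0.15, 0, 0, 0], [10, 0.3, 0, -0.05, 0], [10, 0.45, 0, -0.1, 0], [10, 0.6, 0, -0.15, 0], [10, 0.75, 0, -0.2, 0], [10, 0.9, 0, -0.23, 0]]
  squeeze: 25

```text
t: 8.45
tcp_pos: [0.547, 0.3216, 0.1421]
tool_rot: [0.986, 0.169, 0.0, 0.0]
force: [-0.9, -1.1, -2.0]
finger_gap: 0.317
gripper_force: 33.6
```

>>> drive_tool:
  motion:
    - [[10, 0.15, 0, 0, 0], [10, 0.3, 0, -0.03, 0], [10, 0.42, 0, -0.05, 0], [10, 0.55, 0, -0.05, 0], [10, 0.55, 0, -0.05, 0]]

```text
t: 8.95
tcp_pos: [0.5628, 0.3272, 0.1434]
tool_rot: [0.986, 0.169, 0.0, -0.0]
force: [-0.7, 0.3, -3.4]
finger_gap: 0.318
gripper_force: 24.6
```

```bash
python3 - <<'E'
from lib import *
from station import manip
plan([.550,.323,.1365])
cv2.imwrite("pics/s7.png",manip.snapshot("side")[:,:,::-1])
c=manip.camera_model("side"); s=manip.sense(); im=cv2.imread("pics/s7.png")[:,:,::-1].copy()
k,l,st,ce=cv2.connectedComponentsWithStats(yellow(im)[:150]); print([(x.tolist(),y.round(1)) for x,y in zip(st[1:],ce[1:]) if x[4]>15])
X=R.from_quat(s["tool_rot"]).as_matrix()[:,0]; g=s["tcp_pos"]+[0,0,.0195]
for th in(0,10,20,30):
    th=np.radians(th); ax=-X*np.sin(th)+np.array([0,0,np.cos(th)])
    print(np.degrees(th).round(),[proj(c,g-(.1-z)*ax).round(1)[0] for z in(0,.071,.12)])
E
```

```text
t 8.95 tcp [0.5628 0.3272 0.1434] yang -70.57 F [-0.7  0.3 -3.4] gap 27.1 grip 24.57386612892151 qd [0.36 0.63 1.42 0.   1.1  1.59]
units [-0.45 -0.01  0.23] yaw None
[([297, 77, 23, 16, 198], array([308.7,  86.1])), ([297, 97, 14, 12, 98], array([302.2, 103.5])), ([303, 115, 10, 10, 70], array([307.5, 119.4]))]
0.0 [array([311.5, 105.4]), array([311.1,  83.2]), array([310.9,  66.7])]
10.0 [array([317.4, 103.3]), array([312.9,  82.6]), array([309.6,  67.2])]
20.0 [array([323.1, 100.5]), array([314.6,  81.7]), array([308.4,  67.8])]
30.0 [array([328.5,  96.8]), array([316.3,  80.6]), array([307.2,  68.6])]
```

The flange centre is at about (308,85) px, which matches an upright sensor, and the contact force is small. I lower it while returning towards the cup's centre.

>>> drive_tool:
  motion:
    - [[10, -0.06, 0, 0.2, 0], [10, -0.12, 0, 0.4, 0], [10, -0.18, 0, 0.6, 0], [10, -0.24, 0, 0.8, 0], [10, -0.3, 0, 1.0, 0], [10, -0.35, 0, 1.15, 0], [10, -0.38, 0, 1.25, 0], [10, -0.38, 0, 1.25, 0]]

```text
t: 9.8
tcp_pos: [0.5521, 0.3233, 0.1059]
tool_rot: [0.986, 0.169, 0.001, -0.0]
force: [1.0, 0.3, -4.2]
finger_gap: 0.317
gripper_force: 24.7
```

```bash
python3 - <<'E'
from lib import *
from station import manip
plan([.550,.323,.0935])
c=manip.camera_model("side"); s=manip.sense(); im=manip.snapshot("side")
k,l,st,ce=cv2.connectedComponentsWithStats(yellow(im)[:150]); print([(x.tolist(),y.round(1)) for x,y in zip(st[1:],ce[1:]) if x[4]>15])
g=s["tcp_pos"]+[0,0,.0195]; print([proj(c,g+[0,0,z-.1]).round(1)[0] for z in(0,.071,.12)], proj(c,[.55,.323,.084]))
E
```

```text
t 9.8 tcp [0.5521 0.3233 0.1059] yang -70.57 F [ 1.   0.3 -4.2] gap 27.1 grip 24.747251272201538 qd [ 0.36  0.66  1.48 -0.    1.    1.59]
units [-0.07 -0.01  0.41] yaw None
[([295, 91, 22, 17, 200], array([305.6, 100. ])), ([303, 115, 10, 10, 70], array([307.4, 119.4]))]
[array([308. , 117.4]), array([307.5,  96.1]), array([307.2,  80.4])] [[306.82777251 100.06417473]]
```

>>> drive_tool:
  motion:
    - [[10, -0.02, 0, 0.08, 0], [10, -0.04, 0, 0.16, 0], [10, -0.05, 0, 0.22, 0], [10, -0.05, 0, 0.28, 0], [10, -0.05, 0, 0.33, 0], [10, -0.05, 0, 0.33, 0]]

```text
t: 10.45
tcp_pos: [0.5565, 0.3251, 0.1003]
tool_rot: [0.986, 0.169, 0.008, -0.002]
force: [6.4, 1.9, 7.6]
finger_gap: 0.314
gripper_force: 26.1
```

```bash
python3 - <<'E'
from lib import *
from station import manip
plan([.550,.323,.0935])
im=manip.snapshot("side")
k,l,st,ce=cv2.connectedComponentsWithStats(yellow(im)[:150]); print([(x.tolist(),y.round(1)) for x,y in zip(st[1:],ce[1:]) if x[4]>15])
E
```

```text
t 10.45 tcp [0.5565 0.3251 0.1003] yang -70.58 F [6.4 1.9 7.6] gap 26.9 grip 26.07436716556549 qd [0.36 0.67 1.48 0.   0.98 1.59]
units [-0.23 -0.01  0.22] yaw None
[([296, 94, 21, 15, 205], array([306.2, 102.2])), ([303, 115, 10, 10, 70], array([307.5, 119.3]))]
```

The cup wall is pushing the tool in +x, so the pivot overshot slightly and the head leans to +x. I ease up a little and bring the head back over the centre.

>>> drive_tool:
  motion:
    - [[10, -0.05, 0, -0.1, 0], [10, -0.15, 0, -0.1, 0], [10, -0.25, 0, -0.1, 0], [10, -0.3, 0, -0.1, 0], [10, -0.3, 0, -0.1, 0]]
  squeeze: 22

```text
t: 11.0
tcp_pos: [0.5548, 0.3248, 0.102]
tool_rot: [0.986, 0.168, 0.015, -0.004]
force: [19.0, 8.4, -9.4]
finger_gap: 0.309
gripper_force: 25.2
```

```bash
cat > look.py <<'E'
from lib import *
from station import manip
plan([.550,.323,.0935])
c=manip.camera_model("side"); s=manip.sense(); im=manip.snapshot("side")
k,l,st,ce=cv2.connectedComponentsWithStats(yellow(im)[:150]); print([(x.tolist(),y.round(1)) for x,y in zip(st[1:],ce[1:]) if x[4]>15])
g=s["tcp_pos"]+[0,0,.0195]; print("upright flange px",proj(c,g-[0,0,.032]).round(1)[0],"home",proj(c,[.55,.323,.081]).round(1))
E
python3 look.py
```

```text
t 11.0 tcp [0.5548 0.3248 0.102 ] yang -70.64 F [19.   8.4 -9.4] gap 26.4 grip 25.159306526184082 qd [0.36 0.66 1.5  0.   0.96 1.59]
units [-0.18  0.    0.28] yaw None
[([296, 93, 21, 16, 203], array([305.9, 101.5])), ([303, 115, 10, 10, 70], array([307.5, 119.3]))]
upright flange px [308.6  97.9] home [[306.9 101. ]]
```

The 19 N shows I pushed the wrong way. The flange was already centred over the rim, and the sensor axis sits about 4–5 mm to −x of the TCP in the grip. I reverse to relax the force.

>>> drive_tool:
  motion:
    - [[10, 0.15, 0, 0, 0], [10, 0.3, 0, 0, 0], [10, 0.45, 0, 0, 0], [10, 0.45, 0, 0, 0], [10, 0.45, 0, 0, 0]]

```text
t: 11.55
tcp_pos: [0.5564, 0.3251, 0.1003]
tool_rot: [0.986, 0.169, 0.003, -0.001]
force: [5.7, 2.1, 4.7]
finger_gap: 0.316
gripper_force: 24.4
```

```bash
python3 look.py; python3 - <<'E'
from station import manip
import cv2,numpy as np
a=manip.snapshot("side")[40:140,250:370,::-1]; b=manip.snapshot("top")[160:260,100:220,::-1]
cv2.imwrite("pics/s8.png",cv2.resize(np.hstack([a,b]),None,fx=3.3,fy=3.3,interpolation=cv2.INTER_CUBIC))
E
```

```text
t 11.55 tcp [0.5564 0.3251 0.1003] yang -70.58 F [5.7 2.1 4.7] gap 27.0 grip 24.400154650211334 qd [0.36 0.67 1.47 0.   0.99 1.59]
units [-0.23 -0.    0.22] yaw None
[([296, 94, 21, 15, 205], array([306.2, 102.1])), ([303, 115, 10, 10, 69], array([307.4, 119.4]))]
upright flange px [309.2  98.3] home [[306.9 101. ]]
```

View pics/s8.png

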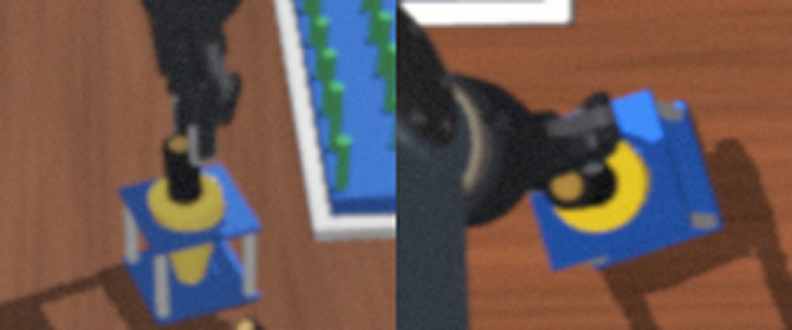

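The side view shows the sensor upright in the cup, with the flange at or just above the rim and the pads toward the +x side of the head. I compare the flange outline with the home and raised predictions.

```bash
python3 - <<'E'
from lib import *
from station import manip
c=manip.camera_model("side")
r=proj(c,disc(.029,.078)+[.550,.323,0]);print("rim pred",r.min(0).round(1),r.max(0).round(1),"meas 297-317, 97-109")
for h in(0,.003,.006,.009):
    p=proj(c,np.vstack([disc(.03,.078+h),disc(.03,.084+h)])+[.550,.323,0]);print(h,p.min(0).round(1),p.max(0).round(1))
im=manip.snapshot("side")
y=yellow(im);print("now rows",[(r,int((y[r,285:330]>0).sum())) for r in range(90,113)])
y=yellow(cv2.imread("pics/side0.png")[:,:,::-1].copy());print("rim rows",[(r,int((y[r,285:330]>0).sum())) for r in range(93,113)])
E
```

```text
rim pred [296.   95.4] [317.7 108.7] meas 297-317, 97-109
0 [295.5  93.3] [318.1 108.9]
0.003 [295.5  92.4] [318.1 108. ]
0.006 [295.4  91.4] [318.1 107. ]
0.009 [295.4  90.5] [318.1 106.1]
now rows [(90, 0), (91, 0), (92, 0), (93, 0), (94, 4), (95, 6), (96, 8), (97, 9), (98, 10), (99, 11), (100, 13), (101, 19), (102, 21), (103, 20), (104, 20), (105, 18), (106, 18), (107, 14), (108, 10), (109, 0), (110, 0), (111, 0), (112, 0)]
rim rows [(93, 0), (94, 0), (95, 0), (96, 0), (97, 9), (98, 13), (99, 16), (100, 18), (101, 19), (102, 20), (103, 20), (104, 20), (105, 18), (106, 16), (107, 14), (108, 6), (109, 0), (110, 0), (111, 0), (112, 0)]
```

The flange outline matches home to within about 1–2 mm. I take out the side load and press down lightly to confirm it has bottomed.

>>> drive_tool:
  motion:
    - [[10, 0.1, 0, 0, 0], [10, 0.18, 0, 0.05, 0], [10, 0.18, 0, 0.12, 0], [10, 0.18, 0, 0.2, 0], [10, 0.18, 0, 0.28, 0], [10, 0.18, 0, 0.28, 0]]

```text
t: 12.35
tcp_pos: [0.5629, 0.3284, 0.0935]
tool_rot: [0.986, 0.169, 0.005, -0.002]
force: [4.1, 4.9, 11.4]
finger_gap: 0.308
gripper_force: 20.9
```

```bash
python3 look.py
```

```text
t 12.35 tcp [0.5629 0.3284 0.0935] yang -70.59 F [ 4.1  4.9 11.4] gap 26.3 grip 20.94068169593811 qd [0.36 0.69 1.46 0.   0.99 1.59]
units [-0.47  0.03 -0.  ] yaw None
[([297, 96, 21, 13, 170], array([306.5, 103. ])), ([303, 115, 10, 10, 70], array([307.5, 119.3]))]
upright flange px [311.6  99.5] home [[306.9 101. ]]
```

>>> drive_tool:
  motion:
    - [[10, 0, 0, -0.05, 0], [10, 0, 0, -0.05, 0], [35, 0, 0, -0.07, 0], [45, 0, 0, -0.07, 0], [60, 0, 0, -0.07, 0], [75, 0, 0, -0.07, 0], [85, 0, 0, -0.07, 0], [85, 0, 0, -0.07, 0], [85, 0, 0, -0.07, 0], [85, 0, 0, -0.07, 0]]

```text
t: 13.4
tcp_pos: [0.5593, 0.326, 0.0927]
tool_rot: [0.986, 0.169, -0.0, 0.0]
force: [-1.4, -0.1, 0.1]
finger_gap: 0.998
gripper_force: 0.0
```

```bash
python3 look.py
```

```text
t 13.4 tcp [0.5593 0.326  0.0927] yang -70.57 F [-1.4 -0.1  0.1] gap 85.2 grip 0.0 qd [0.36 0.69 1.46 0.   0.99 1.59]
units [-0.33 -0.01 -0.03] yaw None
[([297, 96, 20, 13, 172], array([306.5, 103. ])), ([303, 115, 10, 10, 70], array([307.4, 119.4]))]
upright flange px [310.3 100.4] home [[306.9 101. ]]
```

>>> drive_tool:
  motion:
    - [[85, 0, 0, -0.5, 0], [85, 0, 0, -1.5, 0], [85, 0, 0, -3, 0], [85, -1, 0, -4.5, 0], [85, -3, 0, -5, 0], [85, -4, 0, -5, 0], [85, -4, 0, -5, 0]]

```text
t: 14.15
tcp_pos: [0.4387, 0.2841, 0.2439]
tool_rot: [0.986, 0.169, -0.003, 0.0]
force: [0.2, -0.8, 0.2]
finger_gap: 0.993
gripper_force: 0.0
```

```bash
python3 - <<'E'
from lib import *
from station import manip
import subprocess
for n in("side","top"):
    c=manip.camera_model(n); im=manip.snapshot(n); y=yellow(im); x0,x1,r0,r1=(280,335,60,113) if n=="side" else (130,200,185,245)
    m=np.zeros_like(y);m[r0:r1,x0:x1]=y[r0:r1,x0:x1]
    print(n,cv2.boundingRect(m))
    for h in(0,.003,.006):
        p=proj(c,np.vstack([disc(.03,.078+h),disc(.03,.084+h)])+[.550,.323,0]);print(h,p.min(0).round(1),p.max(0).round(1))
    # dark head extent, predicted for upright home
    d=np.zeros_like(y);d[r0:r1,x0:x1]=(im.max(2)<70)[r0:r1,x0:x1]
    k,l,s,ce=cv2.connectedComponentsWithStats(d);print("dark",s[1:][s[1:,4]>20].tolist())
    q=proj(c,np.vstack([disc(.015,.084),disc(.015,.133)])+[.550,.323,0]);print("head pred",q.min(0).round(1),q.max(0).round(1))
    im0=cv2.imread(f"pics/{n}0.png")[:,:,::-1]; 
    b=(slice(130,190),slice(300,362)) if n=="side" else (slice(155,228),slice(228,284))
    print("red diff",np.abs(im[b].astype(int)-im0[b]).mean().round(2))
print(manip.sense()["t"],manip.sense()["force"],manip.sense()["tcp_pos"])
E
```

```text
side (297, 95, 20, 14)
0 [295.5  93.3] [318.1 108.9]
0.003 [295.5  92.4] [318.1 108. ]
0.006 [295.4  91.4] [318.1 107. ]
dark [[302, 86, 10, 17, 131]]
head pred [300.6  81.2] [312.5 103.5]
red diff 2.06
top (148, 201, 28, 28)
0 [145.8 200. ] [176.3 229.5]
0.003 [145.2 199.9] [175.8 229.5]
0.006 [144.6 199.8] [175.3 229.5]
dark [[151, 208, 16, 13, 121]]
head pred [143.5 205.9] [167.9 222.1]
red diff 3.42
14.25 [1.39529467 0.08284779 0.91454398] [0.44584951 0.28614699 0.24440592]
```

```bash
python3 - <<'E'
from lib import *
from station import manip
for n,(x0,x1,r0,r1) in dict(side=(296,318,74,92),top=(136,160,203,226)).items():
    c=manip.camera_model(n); im=manip.snapshot(n); h=cv2.cvtColor(im,cv2.COLOR_RGB2HSV)
    m=cv2.inRange(h,(10,70,100),(24,255,255))[r0:r1,x0:x1]
    k,l,s,ce=cv2.connectedComponentsWithStats(m)
    print(n,[(a.tolist(),(b+[x0,r0]).round(1)) for a,b in zip(s[1:],ce[1:]) if a[4]>8],"pred end",proj(c,[.55,.323,.133]).round(1))
    bx=(slice(130,190),slice(300,362)) if n=="side" else (slice(155,228),slice(228,284))
    def red(i): 
        hh=cv2.cvtColor(np.ascontiguousarray(i[bx]),cv2.COLOR_RGB2HSV); mm=cv2.inRange(hh,(0,150,90),(6,255,255)); return np.argwhere(mm).mean(0).round(2)
    print("red",red(im),red(cv2.imread(f"pics/{n}0.png")[:,:,::-1]))
E
```

```text
side [([0, 0, 22, 18, 284], array([306.3,  80.7]))] pred end [[306.4  84.5]]
red [21.75 37.05] [21.89 37.42]
top [([10, 5, 11, 11, 74], array([150.9, 213. ])), ([0, 15, 4, 8, 24], array([137.2, 222. ]))] pred end [[151.3 213.7]]
red [25.24 21.16] [25.05 21.24]
```

```bash
python3 -c "
from station import manip
print(manip.sign_off())"
```

```text
the job is handed in; nothing more can be done
None
```

The yellow sensor stands upright in the yellow cup, released with its flange on the rim to within about 2 mm in the camera images; the red sensor has not moved, and I handed the job in at about 14.4 s of the 38 s allowed.

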